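Stand the concrete cores in their capping moulds

ROBOT

A 7-joint arm with a two-finger parallel gripper is mounted at the origin on the work surface. World frame = base frame: x ahead of the robot, y to its left, z up, the work surface at z = 0. Lengths are in m, angles in degrees, forces in N, time in s.
With the tool pointing down it reaches from about 0.425 to 0.875 m from the base axis. Payload 4.7 kg.
Tool frame: the origin (TCP) lies between the finger pads; the fingertips stand 8 mm ahead of it and the grasp point (between the pads) lies 11 mm behind it; z points along the fingers, y is the line along which they close (so a half turn about z gives the same grasp; the last joint's range is limited). The gripper opens to 87 mm and grips with 3 to 60 N. Pads are 19 mm wide; open, the fingers measure 117 mm over their backs; the gripper's body (75 mm by 190 mm) begins 51 mm behind the grasp point.
Start: joints at [-65.197, 18.392, -4.016, 83.108, 1.295, 78.541, -3.26], TCP at [0.264, 0.594, 0.231] pointing down, gripper open.
Joint ranges: [-163.93, 163.93], [-17.29, 119.83], [-79.2, 71.16], [3.27, 140.29], [-89.18, 269.18], [5.43, 117.66], [-154.24, 154.24]. Speed limits (degrees/s): [147.25, 147.25, 180, 180, 180, 180, 180].

INTERFACE

Orientations are given as [roll, pitch, yaw] about the fixed x, y, z axes, in that order (R = Rz(yaw) Ry(pitch) Rx(roll)).
In Python, from cell import env, viewer gives the robot as it stands. The module is installed in compiled form; this text tells all that it offers.
- The arm moves only by the tool arm_command, never from a script. Its argument "series" is a list of rows, each a list of 2 entries, a list of its own where there are three numbers: the shift along the tool's x, y, z in mm, then the turn about the tool's z in rad. A call has exactly 5 rows; each row is the pose to reach, as a shift and turn from the pose commanded when the call began, along the tool's axes at that moment; what a row does not reach only later rows make up. A row lasts 1/10 s, in which the tool goes at most 50 mm and 8.59 degrees, less where a joint would pass 70% of its speed; a pose out of reach is approached as far as the arm can. A call with a gripper value outside its range is refused whole. "grip" is the gripper command: -1 is fully open, 1 is shut, values between are in proportion, set as the call begins (left out, the last holds). The fingers move at their own pace and stop on an object; "grip_force" is the grip in N (left out, the last holds). Time passes only in rows, so rows that repeat a pose let the fingers close, or fill a call up. It gives the time, the measured TCP pose, the force, the opening and the grip force at its end, in the units of the state.
- env.get_obs(): the state, without advancing time (a new reading comes with each control period).
- viewer.read_camera(name): name is "scene" or "top"; returns (picture, depth): 420x560x3 uint8, blue, green, red; 420x560 float32, m along the optical axis (not along the pixel's ray), 0 where there is no reading.
- viewer.calibration(name): a dict with "K" (3x3 intrinsics, pixels), "T" (4x4, takes a point from camera to world coordinates). Camera axes: x right, y up, looking along -z (the intrinsics and any distortion apply to the point x, -y, -z); pixel columns grow to the right and rows downward; lengths in m; the calibration is good to about 2 mm. A picture is of the moment at which its call begins. calibration takes no time and is no camera call.
- env.sign_off(): hands the job in; it is judged then, once.
The state is a dict: "time_s": time; "qpos": joint angles; "joint_velocities": joint speeds; "effort": joint torques, N m; "tool_pos": TCP position; "tool_rot": TCP orientation; "force": force on the tool from outside, world axes, zero at the start; "wrist_torque": the same for the moment, N m; "grip_width": finger opening in m; "grasp_force": force on a finger pad.
Only numpy, scipy, OpenCV 4.12 (cv2) and the standard library are available. Lean on these libraries where they do the work, as an engineer would, in place of code of your own. Each camera call takes 0.05 s, during which the arm holds its last target. There are 200 camera calls.

TASK

Stand the three round concrete cores upright in the shallow round metal moulds, each in the mould of its own size (widest core in the widest mould, and so on), in the order in which they will be capped: the widest first, then the middle one, the narrowest last. Set each one down flat in its recess and let go of it before you take the next; do not drop the cores or knock them over. Leave the cubes, the bar and the tile stack where they are.

Things in the scene. Friction and masses are not known exactly. Their poses are not given: they have to be found in the camera images.
- core_large: The widest of the three round concrete cores: a plain upright grey cylinder, 60 mm in diameter, 90 mm tall, loose. Origin: centre of its underside; z up along its axis.
- core_medium: The middle of the three round concrete cores: a plain upright grey cylinder, 46 mm in diameter, 80 mm tall, loose. Origin: centre of its underside; z up along its axis.
- core_small: The narrowest of the three round concrete cores: a plain upright grey cylinder, 34 mm in diameter, 68 mm tall, loose. Origin: centre of its underside; z up along its axis.
- mould_large: Shallow round bright aluminium cup (capping mould) for the 60 mm core: 88 mm outside, 78 mm inside diameter, 16 mm high, flat inner floor 6 mm above the bench, so the recess is 10 mm deep. Fixed to the bench. Origin: centre of its underside; z up.
- mould_medium: Shallow round bright aluminium cup (capping mould) for the 46 mm core: 74 mm outside, 64 mm inside diameter, 16 mm high, flat inner floor 6 mm above the bench, so the recess is 10 mm deep. Fixed to the bench. Origin: centre of its underside; z up.
- mould_small: Shallow round bright aluminium cup (capping mould) for the 34 mm core: 62 mm outside, 52 mm inside diameter, 16 mm high, flat inner floor 6 mm above the bench, so the recess is 10 mm deep. Fixed to the bench. Origin: centre of its underside; z up.
- cube_big: Concrete cube, 50 mm edges, loose; not a core, stays where it is. Origin: centre of its underside.
- cube_small: Concrete cube, 40 mm edges, loose; not a core, stays where it is. Origin: centre of its underside.
- prism: Concrete bar 160 x 40 x 40 mm lying along its own x, loose; not a core, stays where it is. Origin: centre of its underside.
- tiles: Square bonded stack of pale tiles, 70 x 70 mm, 35 mm high, loose; stays where it is. Origin: centre of its underside.
There are look-alikes about, which are no part of the job. What is shaped like the mould_medium but pink or yellow is not meant. What is shaped like the mould_large but orange is not meant.

How it is judged:
By the outcome, as a careful person would: the job done as asked, in the order asked, and still so for the second after the job is handed in, with the robot touching nothing.
It also fails if it takes over 88 s, if anything falls off the work surface, if the arm or the gripper's body presses on something with over 40 N, if the wrist force passes 120 N, or if a joint passes its speed limit or range.

## Working session

There is one attempt and no reset: what is moved stays moved. The work goes in short steps, Python scripts to look and compute and a tool call to move; the robot and the scene stay as the last step left them, time stands still between calls to the robot, and variables do not carry over. Pictures are saved under pics/ and viewed, at most 14 in all, crops included, and the job is handed in when it is done.

Besides the shell and the picture viewer there is one more tool, called as name(argument=value, ...) on one line, values as JSON. arm_command: Moves the arm, as the interface text tells. Its arguments: {"type":"object","properties":{"series":{"type":"array"},"grip":{"type":"number"},"grip_force":{"type":"number"}},"required":["series"]}

```bash
mkdir -p pics; python3 - <<'E'
from cell import env, viewer
import cv2,numpy as np
for n in ("top","scene"):
    p,d=viewer.read_camera(n); c=viewer.calibration(n)
    cv2.imwrite(f"pics/{n}0.png",p); np.savez(f"{n}0.npz",p=p,d=d,K=c["K"],T=c["T"]); print(n,{k:np.round(v,4).tolist() if not isinstance(v,str) else v for k,v in c.items()}, (d>0).mean())
print(env.get_obs())
E
```

```text
top {'K': [[543.5003, 0.0, 288.0254], [0.0, 543.5003, 199.9266], [0.0, 0.0, 1.0]], 'T': [[0.0236, 0.9861, -0.1644, 0.373], [-0.9997, 0.024, 0.0009, -0.0116], [0.0048, 0.1643, 0.9864, 1.3964], [0.0, 0.0, 0.0, 1.0]]} 0.9960331632653061
scene {'K': [[445.0316, 0.0, 275.1008], [0.0, 445.0316, 208.354], [0.0, 0.0, 1.0]], 'T': [[-0.666, -0.38, 0.6419, 1.2613], [0.7458, -0.3528, 0.565, 0.5725], [0.0118, 0.8551, 0.5184, 0.5962], [0.0, 0.0, 0.0, 1.0]]} 0.9958163265306123
{'time_s': 0.1, 'qpos': array([-65.1970948 ,  18.43577754,  -4.01717763,  83.1699574 ,
         1.29576577,  78.54215093,  -3.25846903]), 'joint_velocities': array([ 0.03282967, -0.06433263, -0.02470888, -0.20983545, -0.0766559 ,
        0.01780783,  0.01692833]), 'effort': array([-9.44611129e-04, -4.92578173e+01, -4.06368971e-01, -3.13400638e+01,
       -6.42739562e-02,  3.94765392e-02,  7.32853232e-05]), 'tool_pos': array([0.26415461, 0.5933495 , 0.22954226]), 'tool_rot': array([-1.79897401e+02,  5.85422565e-03,  1.56009986e+02]), 'force': array([ 0.17088439,  0.83142635, -0.1127766 ]), 'wrist_torque': array([ 0.02464572,  0.00955736, -0.02721684]), 'grasp_force': 0.0, 'grip_width': 0.08724503261284028}
```

View pics/top0.png

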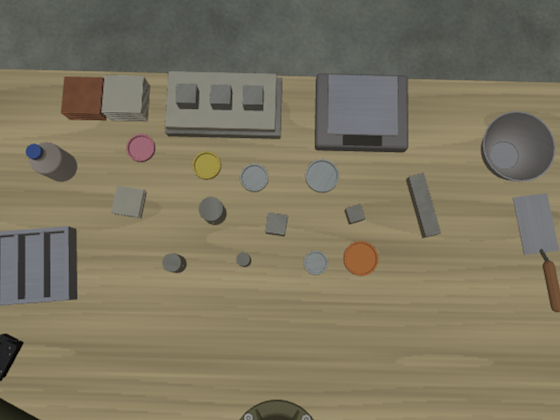

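View pics/scene0.png

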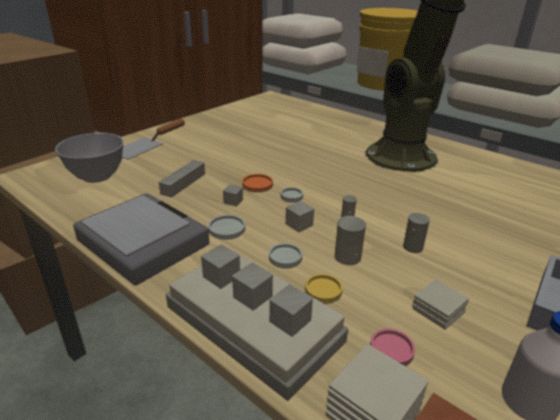

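The top view shows the cores: large (211,210), medium (173,262), small (243,259). The bare aluminium cups are large (322,176), medium (255,178) and small (316,263). The look-alikes are pink (141,148), yellow (207,166) and orange (360,259), and none of these are meant. I'll measure next and enlarge this area to confirm.

```bash
cat > meas.py <<'E'
import cv2,numpy as np
def cloud(z):
    K,T,d=z["K"],z["T"],z["d"]; v,u=np.mgrid[:420,:560]
    P=np.stack([(u-K[0,2])/K[0,0]*d,-(v-K[1,2])/K[1,1]*d,-d],-1)
    W=P@T[:3,:3].T+T[:3,3]; W[d==0]=np.nan; return W
def ray(z,u,v,h):
    K,T=z["K"],z["T"]; r=T[:3,:3]@np.array([(u-K[0,2])/K[0,0],-(v-K[1,2])/K[1,1],-1]); t=T[:3,3]
    return (t+r*(h-t[2])/r[2])[:2]
E
python3 - <<'E'
import cv2,numpy as np
from meas import *
z=np.load("top0.npz"); W=cloud(z); p=z["p"]
s=np.load("scene0.npz"); S=cloud(s)
print("bench z",np.nanmedian(W[300:340,200:400,2]),np.nanstd(W[300:340,200:400,2]))
v,u=np.mgrid[:420,:560]
for n,(cu,cv),h,r in (("L",(211,210),.09,20),("M",(173,262),.08,18),("S",(243,259),.068,14)):
    m=(abs(W[...,2]-h)<.012)&(np.hypot(u-cu,v-cv)<r)
    (x,y),R=cv2.minEnclosingCircle(np.argwhere(m)[:,::-1].astype(np.float32))
    c=W[m].mean(0); m2=(abs(S[...,2]-h)<.006)&(np.hypot(S[...,0]-c[0],S[...,1]-c[1])<.05)
    print(n,m.sum(),c.round(4),"ray",ray(z,u[m].mean(),v[m].mean(),h).round(4),"scene",S[m2].mean(0).round(4),m2.sum())
hsv=cv2.cvtColor(p,cv2.COLOR_BGR2HSV)
wood=(hsv[...,1]>70)
for n,(cu,cv),r in (("mL",(322,176),22),("mM",(255,178),20),("mS",(316,263),18)):
    m=((~wood)&(np.hypot(u-cu,v-cv)<r)).astype(np.uint8)
    cs,_=cv2.findContours(m,0,2); c=max(cs,key=cv2.contourArea); e=cv2.fitEllipse(c)
    hi=(W[...,2]>.011)&(np.hypot(u-cu,v-cv)<r)
    print(n,m.sum(),e,ray(z,*e[0],.012).round(4),"diam",np.mean(e[1])/543.5*1.39,"z>11mm",W[hi].mean(0).round(4),hi.sum())
for n,(cu,cv) in dict(cubeB=(277,222),cubeS=(355,213),tiles=(129,200),pris=(423,205),yel=(207,166),ora=(360,259)).items(): print(n,W[cv,cu].round(3))
c=p[120:290,110:400]; cv2.imwrite("pics/crop0.png",cv2.resize(c,None,fx=2.7,fy=2.7,interpolation=2))
E
```

```text
bench z 0.00048816628539660734 0.002933022609874654
L 484 [0.5661 0.1739 0.0901] ray [0.5661 0.1739] scene [0.5696 0.1774 0.088 ] 382
M 297 [0.4344 0.2627 0.0799] ray [0.4344 0.2627] scene [0.4379 0.266  0.0776] 212
S 154 [0.4476 0.0927 0.0679] ray [0.4475 0.0927] scene [0.45   0.0954 0.0655] 94
mL 947 ((321.7474670410156, 175.10137939453125), (33.51984786987305, 34.222415924072266), 100.69790649414062) [ 0.6713 -0.099 ] diam 0.08662534192602021 z>11mm [ 0.6709 -0.0998  0.0157] 227
mM 679 ((253.66958618164062, 176.92250061035156), (28.49789810180664, 28.776811599731445), 80.39965057373047) [0.6621 0.0779] diam 0.07323996916756019 z>11mm [0.6637 0.0763 0.0156] 187
mS 514 ((315.37420654296875, 262.2571716308594), (24.748659133911133, 24.863147735595703), 34.56574630737305) [ 0.4453 -0.0859] diam 0.06344104098308602 z>11mm [ 0.4469 -0.0867  0.0158] 159
cubeB [0.541 0.013 0.053]
cubeS [ 0.569 -0.182  0.044]
tiles [0.59  0.391 0.034]
pris [ 0.595 -0.355  0.036]
yel [0.689 0.201 0.007]
ora [ 0.456 -0.199  0.01 ]
```

View pics/crop0.png

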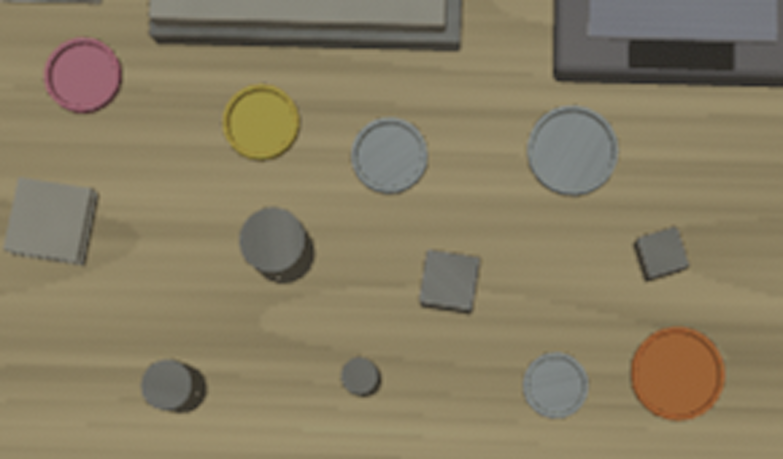

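The crop confirms the choice. The three silver cups at crop (572,152), (390,156) and (555,386) measure about 87, 73 and 63 mm across. The pink, yellow and orange ones are excluded by colour. Now I'll head for the large core.

arm_command(series=[[[-30,-17,0],0],[[-66,-38,0],0],[[-102,-59,0],0],[[-138,-80,0],0],[[-174,-101,0],0]], grip=-1)

```text
time_s: 0.6
tool_pos: [0.3829, 0.4291, 0.2301]
tool_rot: [-180.0, -0.0, 156.0]
force: [0.8, 1.0, -0.1]
grip_width: 0.087
grasp_force: 0.0
```

arm_command(series=[[[-36,-21,0],0],[[-72,-42,0],0],[[-108,-63,0],0],[[-144,-84,0],0],[[-174,-101,0],0]])

```text
time_s: 1.1
tool_pos: [0.5013, 0.2651, 0.2303]
tool_rot: [-180.0, 0.0, 155.9]
force: [1.4, 0.3, 0.2]
grip_width: 0.0868
grasp_force: 0.0
```

```bash
cat > go.py <<'E'
import sys,numpy as np
from cell import env
from scipy.spatial.transform import Rotation as R
o=env.get_obs(); M=R.from_euler("xyz",o["tool_rot"],degrees=True)
print("t",round(o["time_s"],2),"pos",o["tool_pos"].round(4),"rot",o["tool_rot"].round(1),"w",round(o["grip_width"],4),"gf",round(o["grasp_force"],1),"F",o["force"].round(1),"q7",o["qpos"].round(0))
for a in sys.argv[1:]:
    print(a,(M.inv().apply(np.array(eval(a))-o["tool_pos"])*1000).round(1))
E
python3 go.py .5675,.175,.16
```

```text
t 1.1 pos [0.5013 0.2651 0.2303] rot [-180.     0.   155.9] w 0.0868 gf 0.0 F [1.4 0.3 0.2] q7 [-40.   8.  10.  96.  -1.  76.  37.]
.5675,.175,.16 [-97.2 -55.1  70.4]
```

arm_command(series=[[[-32,-18,20],0],[[-62,-36,40],0],[[-85,-48,60],0],[[-97,-55,70],0],[[-97,-55,70],0]])

```text
time_s: 1.6
tool_pos: [0.5661, 0.1756, 0.1587]
tool_rot: [-179.8, -0.1, 155.8]
force: [0.1, -0.3, 0.6]
grip_width: 0.0871
grasp_force: 0.0
```

```bash
python3 go.py .5675,.175,.16 .5675,.175,.06
```

```text
t 1.6 pos [0.5661 0.1756 0.1587] rot [-1.798e+02 -1.000e-01  1.558e+02] w 0.0871 gf 0.0 F [ 0.1 -0.3  0.6] q7 [-32.  14.  15.  97.  -4.  69.  49.]
.5675,.175,.16 [-1.5  0.  -1.3]
.5675,.175,.06 [-1.7  0.3 98.7]
```

arm_command(series=[[[-1,0,20],0],[[-1,0,42],0],[[-1,0,64],0],[[-1,0,84],0],[[-1,0,98],0]])

```text
time_s: 2.1
tool_pos: [0.5663, 0.1802, 0.0621]
tool_rot: [179.9, -0.1, 156.2]
force: [-1.0, 0.7, 0.8]
grip_width: 0.0871
grasp_force: 0.0
```

arm_command(series=[[[0,0,0],0],[[0,0,0],0],[[0,0,0],0],[[0,0,0],0],[[0,0,0],0]], grip=1, grip_force=35)

```text
time_s: 2.6
tool_pos: [0.567, 0.1748, 0.0639]
tool_rot: [-179.8, -0.0, 155.9]
force: [-4.7, -5.4, 7.5]
grip_width: 0.0596
grasp_force: 35.0
```

arm_command(series=[[[0,0,0],0],[[0,0,0],0],[[0,0,0],0],[[0,0,0],0],[[0,0,0],0]])

```text
time_s: 3.1
tool_pos: [0.5671, 0.1748, 0.0639]
tool_rot: [-179.8, -0.0, 155.9]
force: [-4.4, -4.8, 6.2]
grip_width: 0.0591
grasp_force: 35.0
```

```bash
python3 go.py
```

```text
t 3.1 pos [0.5671 0.1748 0.0639] rot [-179.8   -0.   155.9] w 0.0591 gf 35.0 F [-4.4 -4.8  6.2] q7 [-32.  20.  14. 102.  -5.  59.  50.]
```

arm_command(series=[[[0,0,-8],0],[[0,0,-25],0],[[0,0,-45],0],[[0,0,-65],0],[[0,0,-80],0]])

```text
time_s: 3.6
tool_pos: [0.5672, 0.1782, 0.1435]
tool_rot: [180.0, -0.0, 156.0]
force: [0.6, 0.3, -6.1]
grip_width: 0.0594
grasp_force: 35.0
```

```bash
python3 go.py .671,-.0993,.144; python3 - <<'E'
from cell import viewer
import cv2
cv2.imwrite("pics/lift1.png",viewer.read_camera("scene")[0][:360,120:480])
E
```

```text
t 3.6 pos [0.5672 0.1782 0.1435] rot [180.  -0. 156.] w 0.0594 gf 35.0 F [ 0.6  0.3 -6.1] q7 [-32.  15.  15.  98.  -4.  67.  49.]
.671,-.0993,.144 [-207.6 -211.4   -0.6]
```

View pics/lift1.png

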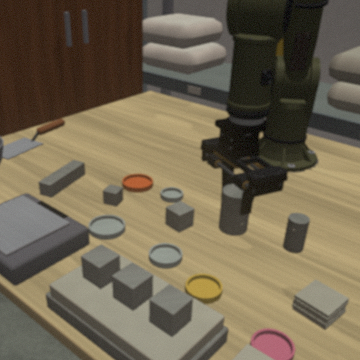

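The large core hangs upright at crop (235,210), clear of the bench. I'll carry it over to the large mould.

arm_command(series=[[[-12,-12,0],0],[[-34,-34,0],0],[[-58,-58,0],0],[[-82,-83,0],0],[[-106,-108,0],0]])

```text
time_s: 4.15
tool_pos: [0.62, 0.035, 0.1416]
tool_rot: [-180.0, -0.1, 156.0]
force: [0.0, 0.3, -6.4]
grip_width: 0.0595
grasp_force: 35.0
```

arm_command(series=[[[-24,-25,0],0],[[-48,-50,0],0],[[-74,-76,0],0],[[-92,-94,0],0],[[-101,-103,0],0]])

```text
time_s: 4.65
tool_pos: [0.6703, -0.1032, 0.1415]
tool_rot: [-179.9, -0.0, 155.8]
force: [-0.4, -0.3, -6.1]
grip_width: 0.0595
grasp_force: 35.0
```

arm_command(series=[[[0,0,5],0],[[0,0,10],0],[[0,0,15],0],[[0,0,20],0],[[0,0,20],0]])

```text
time_s: 5.15
tool_pos: [0.6698, -0.0975, 0.1213]
tool_rot: [-180.0, -0.1, 156.1]
force: [0.1, 0.2, -6.0]
grip_width: 0.059
grasp_force: 35.0
```

```bash
python3 go.py .671,-.0993,.0699; python3 - <<'E'
from cell import viewer
import cv2
p=[cv2.resize(viewer.read_camera("scene")[0][140:300,140:340],None,fx=2,fy=2),cv2.resize(viewer.read_camera("top")[0][100:260,220:420],None,fx=2,fy=2)]
cv2.imwrite("pics/over1.png",cv2.hconcat(p))
E
```

```text
t 5.15 pos [ 0.6698 -0.0975  0.1213] rot [-1.800e+02 -1.000e-01  1.561e+02] w 0.059 gf 35.0 F [ 0.1  0.2 -6. ] q7 [-10.  26.  22.  87. -10.  69.  79.]
.671,-.0993,.0699 [-1.9 -1.1 51.4]
```

View pics/over1.png

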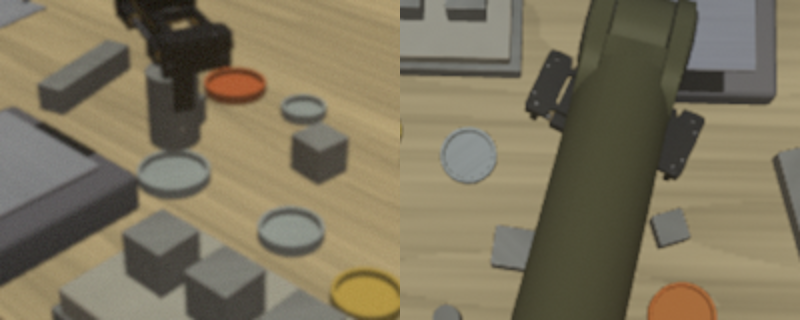

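The core hangs directly over the large mould (left half, (174,140) over the cup at (174,172)). Lowering it now.

arm_command(series=[[[0,0,8],0],[[0,-1,18],0],[[-1,-1,28],0],[[-1,-1,37],0],[[-1,-1,43],0]])

```text
time_s: 5.75
tool_pos: [0.6704, -0.1005, 0.0778]
tool_rot: [-180.0, -0.1, 156.0]
force: [-0.4, -0.7, -6.9]
grip_width: 0.0594
grasp_force: 35.0
```

arm_command(series=[[[0,0,1],0],[[0,0,2],0],[[0,0,3],0],[[0,0,4],0],[[0,0,4],0]])

```text
time_s: 6.25
tool_pos: [0.6712, -0.1005, 0.0758]
tool_rot: [180.0, 0.0, 156.0]
force: [-0.1, -0.2, -6.2]
grip_width: 0.0596
grasp_force: 35.0
```

```bash
python3 go.py .671,-.0993,.0699
```

```text
t 6.25 pos [ 0.6712 -0.1005  0.0758] rot [180.   0. 156.] w 0.0596 gf 35.0 F [-0.1 -0.2 -6.2] q7 [-10.  29.  21.  89. -11.  64.  80.]
.671,-.0993,.0699 [0.7 1.  5.9]
```

Still hanging, since F_z is −6. I'll step down slowly until the load is taken.

arm_command(series=[[[0,0,1],0],[[0,0,2],0],[[0,0,3],0],[[0,0,4],0],[[0,0,4],0]])

```text
time_s: 6.75
tool_pos: [0.671, -0.1005, 0.0713]
tool_rot: [-180.0, -0.0, 156.0]
force: [0.5, -0.3, -7.0]
grip_width: 0.0595
grasp_force: 35.0
```

arm_command(series=[[[0,0,0.5],0],[[0,0,1],0],[[0,0,1.5],0],[[0,0,1.5],0],[[0,0,1.5],0]])

```text
time_s: 7.25
tool_pos: [0.6711, -0.1006, 0.0701]
tool_rot: [180.0, 0.0, 156.0]
force: [-0.0, 0.2, -6.3]
grip_width: 0.0594
grasp_force: 35.0
```

arm_command(series=[[[0,0,0.3],0],[[0,0,0.6],0],[[0,0,1],0],[[0,0,1],0],[[0,0,1],0]])

```text
time_s: 7.75
tool_pos: [0.6713, -0.1007, 0.0699]
tool_rot: [180.0, 0.0, 156.0]
force: [-2.3, -0.0, 1.2]
grip_width: 0.0593
grasp_force: 35.0
```

arm_command(series=[[[0,0,0.3],0],[[0,0,0.6],0],[[0,0,1],0],[[0,0,1],0],[[0,0,1],0]])

```text
time_s: 8.25
tool_pos: [0.6714, -0.1007, 0.0699]
tool_rot: [180.0, 0.0, 156.0]
force: [-5.1, 0.8, 7.6]
grip_width: 0.0595
grasp_force: 35.0
```

It's seated: load transferred at z = 0.070, as predicted. Release and retreat straight up.

arm_command(series=[[[0,0,-0.5],0],[[0,0,-1],0],[[0,0,-1],0],[[0,0,-1],0],[[0,0,-1],0]])

```text
time_s: 8.75
tool_pos: [0.6714, -0.1007, 0.0698]
tool_rot: [180.0, 0.0, 156.0]
force: [-4.4, 0.2, 5.8]
grip_width: 0.0593
grasp_force: 35.0
```

arm_command(series=[[[0,0,0],0],[[0,0,0],0],[[0,0,0],0],[[0,0,0],0],[[0,0,0],0]], grip=-1)

```text
time_s: 9.25
tool_pos: [0.6713, -0.1005, 0.0689]
tool_rot: [180.0, 0.0, 156.0]
force: [0.7, 0.1, 0.1]
grip_width: 0.0854
grasp_force: 0.0
```

arm_command(series=[[[0,0,0],0],[[0,0,-10],0],[[0,0,-35],0],[[0,0,-65],0],[[0,0,-100],0]])

```text
time_s: 9.75
tool_pos: [0.6706, -0.1005, 0.17]
tool_rot: [-180.0, -0.1, 156.0]
force: [-0.4, 1.2, 0.1]
grip_width: 0.0868
grasp_force: 0.0
```

```bash
python3 go.py .4365,.2645,.17; python3 - <<'E'
from cell import viewer
import cv2
cv2.imwrite("pics/rel1.png",cv2.resize(viewer.read_camera("scene")[0][140:300,140:440],None,fx=2,fy=2))
E
```

```text
t 9.75 pos [ 0.6706 -0.1005  0.17  ] rot [-1.80e+02 -1.00e-01  1.56e+02] w 0.0868 gf 0.0 F [-0.4  1.2  0.1] q7 [-10.  24.  22.  84.  -9.  74.  79.]
.4365,.2645,.17 [3.623e+02 2.382e+02 3.000e-01]
```

View pics/rel1.png

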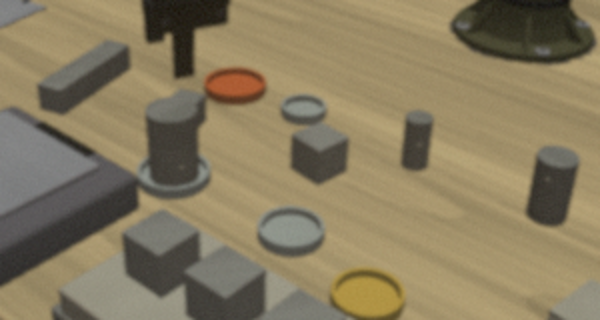

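The large core stands flat and central in its mould (crop (174,145)). The medium core is next.

arm_command(series=[[[20,13,0],0],[[55,36,0],0],[[90,59,0],0],[[125,82,0],0],[[160,105,0],0]])

```text
time_s: 10.3
tool_pos: [0.5669, 0.0616, 0.1699]
tool_rot: [179.9, 0.1, 156.0]
force: [0.0, -0.6, 0.3]
grip_width: 0.0867
grasp_force: 0.0
```

arm_command(series=[[[35,23,0],0],[[70,46,0],0],[[105,69,0],0],[[140,92,0],0],[[165,108,0],0]])

```text
time_s: 10.8
tool_pos: [0.4592, 0.2289, 0.17]
tool_rot: [179.9, 0.0, 156.2]
force: [0.3, -0.9, 0.2]
grip_width: 0.0868
grasp_force: 0.0
```

arm_command(series=[[[20,13,10],0],[[32,21,20],0],[[37,25,20],0],[[37,25,20],0],[[37,25,20],0]])

```text
time_s: 11.3
tool_pos: [0.4384, 0.263, 0.1495]
tool_rot: [180.0, 0.1, 155.9]
force: [0.8, -0.2, -0.3]
grip_width: 0.0868
grasp_force: 0.0
```

```bash
python3 go.py .436,.264,.052
```

```text
t 11.3 pos [0.4384 0.263  0.1495] rot [1.800e+02 1.000e-01 1.559e+02] w 0.0868 gf 0.0 F [ 0.8 -0.2 -0.3] q7 [-41.   5.   7. 109.  -1.  66.  32.]
.436,.264,.052 [ 2.7 -0.  97.5]
```

arm_command(series=[[[2,0,20],0],[[2,0,45],0],[[2,0,68],0],[[2,0,86],0],[[2,0,97],0]])

```text
time_s: 11.8
tool_pos: [0.4359, 0.2632, 0.051]
tool_rot: [-179.9, -0.0, 155.9]
force: [-0.4, -0.1, -0.8]
grip_width: 0.0872
grasp_force: 0.0
```

arm_command(series=[[[0,0,0],0],[[0,0,0],0],[[0,0,0],0],[[0,0,0],0],[[0,0,0],0]])

```text
time_s: 12.3
tool_pos: [0.4358, 0.2652, 0.0528]
tool_rot: [179.9, 0.0, 156.0]
force: [0.6, -0.1, -0.1]
grip_width: 0.0868
grasp_force: 0.0
```

arm_command(series=[[[0,0,0],0],[[0,0,0],0],[[0,0,0],0],[[0,0,0],0],[[0,0,0],0]], grip=1, grip_force=30)

```text
time_s: 12.8
tool_pos: [0.4353, 0.2649, 0.0521]
tool_rot: [-180.0, 0.0, 156.0]
force: [-0.2, -0.2, 0.8]
grip_width: 0.0548
grasp_force: 0.0
```

arm_command(series=[[[0,0,0],0],[[0,0,0],0],[[0,0,0],0],[[0,0,0],0],[[0,0,0],0]])

```text
time_s: 13.3
tool_pos: [0.4352, 0.2645, 0.052]
tool_rot: [-180.0, -0.0, 156.0]
force: [-1.1, -1.9, 2.7]
grip_width: 0.0452
grasp_force: 30.0
```

arm_command(series=[[[0,0,-8],0],[[0,0,-25],0],[[0,0,-48],0],[[0,0,-70],0],[[0,0,-85],0]])

```text
time_s: 13.8
tool_pos: [0.4359, 0.2657, 0.1388]
tool_rot: [179.9, 0.1, 156.0]
force: [1.0, -0.4, -2.8]
grip_width: 0.0454
grasp_force: 29.9
```

```bash
python3 go.py .663,.077,.14
```

```text
t 13.8 pos [0.4359 0.2657 0.1388] rot [1.799e+02 1.000e-01 1.560e+02] w 0.0454 gf 29.9 F [ 1.  -0.4 -2.8] q7 [-41.   5.   7. 110.  -1.  65.  32.]
.663,.077,.14 [-284.2  -80.1   -1.1]
```

arm_command(series=[[[-15,-4,0],0],[[-45,-13,0],0],[[-80,-23,0],0],[[-115,-33,0],0],[[-150,-42,0],0]])

```text
time_s: 14.3
tool_pos: [0.5563, 0.165, 0.1373]
tool_rot: [179.9, 0.0, 156.0]
force: [0.5, 1.3, -2.8]
grip_width: 0.0454
grasp_force: 29.9
```

arm_command(series=[[[-35,-10,0],0],[[-70,-20,0],0],[[-100,-28,0],0],[[-122,-35,0],0],[[-134,-38,0],0]])

```text
time_s: 14.8
tool_pos: [0.6636, 0.0741, 0.1368]
tool_rot: [-180.0, 0.1, 155.9]
force: [-0.5, 0.0, -2.2]
grip_width: 0.0453
grasp_force: 29.9
```

arm_command(series=[[[0,0,5],0],[[0,0,15],0],[[0,0,25],0],[[0,0,30],0],[[0,0,30],0]])

```text
time_s: 15.3
tool_pos: [0.6608, 0.0772, 0.1055]
tool_rot: [-179.9, -0.1, 156.1]
force: [-1.0, 0.1, -3.5]
grip_width: 0.0453
grasp_force: 29.9
```

```bash
python3 go.py .663,.077,.058; python3 - <<'E'
from cell import viewer
import cv2
cv2.imwrite("pics/over2.png",cv2.resize(viewer.read_camera("scene")[0][140:300,140:440],None,fx=2,fy=2))
E
```

```text
t 15.3 pos [0.6608 0.0772 0.1055] rot [-1.799e+02 -1.000e-01  1.561e+02] w 0.0453 gf 29.9 F [-1.   0.1 -3.5] q7 [-22.  25.  17.  90.  -8.  66.  63.]
.663,.077,.058 [-2.2  0.7 47.5]
```

View pics/over2.png

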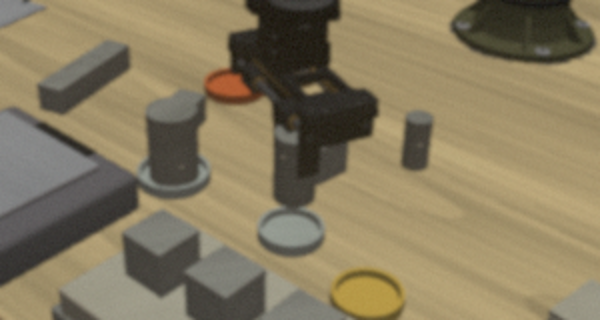

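The medium core (crop (293,190)) is centred over its mould (291,231), and the gripper clears the large core. Lowering it now.

arm_command(series=[[[0,0,8],0],[[-1,0,18],0],[[-2,0,28],0],[[-2,0,36],0],[[-2,0,41],0]])

```text
time_s: 15.85
tool_pos: [0.6635, 0.0753, 0.0645]
tool_rot: [-179.9, -0.1, 156.0]
force: [0.6, 0.1, -1.7]
grip_width: 0.0454
grasp_force: 29.9
```

arm_command(series=[[[0,0,1],0],[[0,0,2],0],[[0,0,3],0],[[0,0,4],0],[[0,0,4],0]])

```text
time_s: 16.35
tool_pos: [0.6642, 0.0756, 0.0622]
tool_rot: [180.0, 0.0, 156.0]
force: [-0.0, -0.2, -2.9]
grip_width: 0.0452
grasp_force: 29.9
```

arm_command(series=[[[0,0,0.5],0],[[0,0,1],0],[[0,0,1.5],0],[[0,0,1.5],0],[[0,0,1.5],0]])

```text
time_s: 16.85
tool_pos: [0.6641, 0.0755, 0.0606]
tool_rot: [180.0, 0.0, 156.0]
force: [-0.1, 0.7, -2.4]
grip_width: 0.0457
grasp_force: 29.9
```

arm_command(series=[[[0,0,0.5],0],[[0,0,1],0],[[0,0,1.5],0],[[0,0,1.5],0],[[0,0,1.5],0]])

```text
time_s: 17.35
tool_pos: [0.6641, 0.0755, 0.059]
tool_rot: [180.0, 0.0, 156.0]
force: [-0.9, 0.2, -3.3]
grip_width: 0.0454
grasp_force: 29.9
```

arm_command(series=[[[0,0,0.3],0],[[0,0,0.6],0],[[0,0,1],0],[[0,0,1],0],[[0,0,1],0]])

```text
time_s: 17.85
tool_pos: [0.6642, 0.0755, 0.0581]
tool_rot: [180.0, 0.0, 156.0]
force: [0.2, -0.1, -2.1]
grip_width: 0.0453
grasp_force: 29.9
```

arm_command(series=[[[0,0,0.3],0],[[0,0,0.6],0],[[0,0,0.8],0],[[0,0,0.8],0],[[0,0,0.8],0]])

```text
time_s: 18.35
tool_pos: [0.6644, 0.0754, 0.058]
tool_rot: [180.0, 0.0, 156.0]
force: [-2.7, -0.7, 5.7]
grip_width: 0.0454
grasp_force: 30.0
```

Seated. Release and retreat.

arm_command(series=[[[0,0,-0.5],0],[[0,0,-0.5],0],[[0,0,-0.5],0],[[0,0,-0.5],0],[[0,0,-0.5],0]])

```text
time_s: 18.85
tool_pos: [0.6643, 0.0754, 0.058]
tool_rot: [180.0, 0.0, 156.0]
force: [-2.4, -1.3, 4.8]
grip_width: 0.0452
grasp_force: 30.0
```

arm_command(series=[[[0,0,0],0],[[0,0,0],0],[[0,0,0],0],[[0,0,0],0],[[0,0,0],0]], grip=-1)

```text
time_s: 19.35
tool_pos: [0.6641, 0.0756, 0.0575]
tool_rot: [180.0, -0.0, 156.0]
force: [-0.1, -0.2, -0.3]
grip_width: 0.0776
grasp_force: 0.0
```

arm_command(series=[[[0,0,0],0],[[0,0,-2],0],[[0,0,-25],0],[[0,0,-60],0],[[0,0,-100],0]])

```text
time_s: 19.85
tool_pos: [0.6631, 0.0754, 0.1577]
tool_rot: [-179.9, -0.1, 156.0]
force: [-0.4, 0.1, 0.6]
grip_width: 0.087
grasp_force: 0.0
```

```bash
python3 go.py .449,.094,.14; python3 - <<'E'
from cell import viewer
import cv2
cv2.imwrite("pics/rel2.png",cv2.resize(viewer.read_camera("scene")[0][140:300,140:440],None,fx=2,fy=2))
E
```

```text
t 19.85 pos [0.6631 0.0754 0.1577] rot [-1.799e+02 -1.000e-01  1.560e+02] w 0.087 gf 0.0 F [-0.4  0.1  0.6] q7 [-22.  23.  17.  86.  -7.  72.  62.]
.449,.094,.14 [203.2 -70.   18.3]
```

View pics/rel2.png

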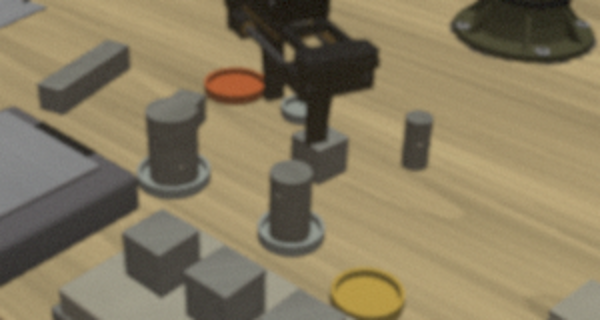

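The medium core stands in its mould (crop (291,205)). The small core is next.

arm_command(series=[[[15,-5,0],0],[[50,-17,0],0],[[85,-29,0],0],[[120,-41,0],0],[[155,-53,0],0]])

```text
time_s: 20.4
tool_pos: [0.4996, 0.0902, 0.1579]
tool_rot: [180.0, 0.0, 156.0]
force: [-0.5, -0.3, 0.4]
grip_width: 0.0871
grasp_force: 0.0
```

arm_command(series=[[[25,-9,6],0],[[40,-14,12],0],[[48,-17,18],0],[[48,-17,18],0],[[48,-17,18],0]])

```text
time_s: 20.9
tool_pos: [0.4511, 0.094, 0.1401]
tool_rot: [180.0, 0.1, 156.0]
force: [0.9, -0.1, -0.6]
grip_width: 0.0873
grasp_force: 0.0
```

```bash
python3 go.py .449,.094,.043
```

```text
t 20.9 pos [0.4511 0.094  0.1401] rot [1.80e+02 1.00e-01 1.56e+02] w 0.0873 gf 0.0 F [ 0.9 -0.1 -0.6] q7 [-29.  -1.  14. 116.   0.  65.  51.]
.449,.094,.043 [ 2.  -0.9 97.1]
```

arm_command(series=[[[1,0,20],0],[[2,-1,45],0],[[2,-1,68],0],[[2,-1,86],0],[[2,-1,97],0]])

```text
time_s: 21.4
tool_pos: [0.4484, 0.0935, 0.0415]
tool_rot: [-179.9, -0.0, 156.0]
force: [-1.2, -0.1, 0.6]
grip_width: 0.0871
grasp_force: 0.0
```

arm_command(series=[[[0,0,0],0],[[0,0,0],0],[[0,0,0],0],[[0,0,0],0],[[0,0,0],0]])

```text
time_s: 21.9
tool_pos: [0.4485, 0.0942, 0.0434]
tool_rot: [179.9, 0.1, 156.0]
force: [0.5, -0.2, 0.3]
grip_width: 0.0871
grasp_force: 0.0
```

arm_command(series=[[[0,0,0],0],[[0,0,0],0],[[0,0,0],0],[[0,0,0],0],[[0,0,0],0]], grip=1, grip_force=20)

```text
time_s: 22.4
tool_pos: [0.4479, 0.094, 0.0428]
tool_rot: [180.0, -0.0, 156.0]
force: [0.7, 1.0, 0.1]
grip_width: 0.0549
grasp_force: 0.0
```

arm_command(series=[[[0,0,0],0],[[0,0,0],0],[[0,0,0],0],[[0,0,0],0],[[0,0,0],0]])

```text
time_s: 22.9
tool_pos: [0.4479, 0.0939, 0.0427]
tool_rot: [-180.0, -0.0, 156.0]
force: [0.2, -0.5, 0.3]
grip_width: 0.0336
grasp_force: 19.9
```

arm_command(series=[[[0,0,0],0],[[0,0,0],0],[[0,0,0],0],[[0,0,0],0],[[0,0,0],0]])

```text
time_s: 23.4
tool_pos: [0.4479, 0.0939, 0.0427]
tool_rot: [-180.0, -0.0, 156.0]
force: [-0.3, -0.6, 0.0]
grip_width: 0.0333
grasp_force: 19.9
```

arm_command(series=[[[0,0,-8],0],[[0,0,-25],0],[[0,0,-48],0],[[0,0,-70],0],[[0,0,-80],0]])

```text
time_s: 23.9
tool_pos: [0.4492, 0.0945, 0.1252]
tool_rot: [179.8, 0.2, 156.0]
force: [0.2, -0.7, -1.7]
grip_width: 0.0337
grasp_force: 19.9
```

```bash
python3 go.py .4465,-.0863,.123
```

```text
t 23.9 pos [0.4492 0.0945 0.1252] rot [179.8   0.2 156. ] w 0.0337 gf 19.9 F [ 0.2 -0.7 -1.7] q7 [-29.  -1.  14. 117.   0.  63.  51.]
.4465,-.0863,.123 [ -71.  -166.3    1.9]
```

arm_command(series=[[[-6,-14,0],0],[[-18,-42,0],0],[[-31,-73,0],0],[[-44,-104,0],0],[[-56,-131,0],0]])

```text
time_s: 24.4
tool_pos: [0.4453, -0.05, 0.1226]
tool_rot: [180.0, -0.0, 156.0]
force: [-0.7, -0.7, -1.1]
grip_width: 0.0337
grasp_force: 19.9
```

arm_command(series=[[[-9,-20,0],0],[[-14,-32,5],0],[[-15,-35,15],0],[[-15,-35,25],0],[[-15,-35,30],0]])

```text
time_s: 24.9
tool_pos: [0.4444, -0.0854, 0.0911]
tool_rot: [-180.0, -0.1, 156.1]
force: [-0.4, 0.2, -1.8]
grip_width: 0.0338
grasp_force: 19.9
```

```bash
python3 go.py .4462,-.0863,.0487; python3 - <<'E'
from cell import viewer
import cv2
cv2.imwrite("pics/over3.png",cv2.resize(viewer.read_camera("scene")[0][120:280,140:440],None,fx=2.5,fy=2.5))
E
```

```text
t 24.9 pos [ 0.4444 -0.0854  0.0911] rot [-1.800e+02 -1.000e-01  1.561e+02] w 0.0338 gf 19.9 F [-0.4  0.2 -1.8] q7 [-18.   1.  26. 120.  -0.  59.  74.]
.4462,-.0863,.0487 [-2.1 -0.  42.4]
```

View pics/over3.png

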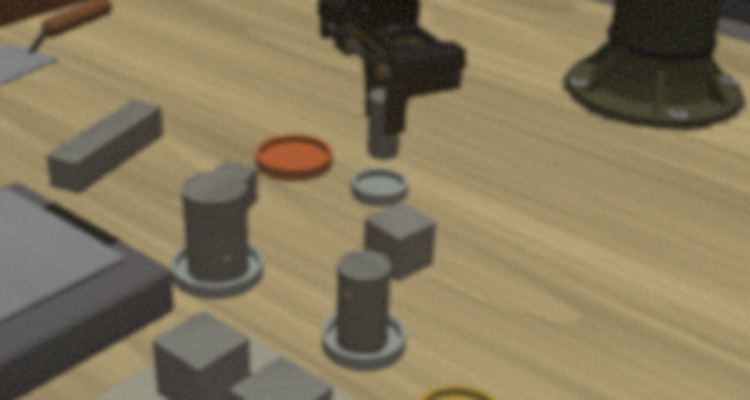

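The small core (crop (382,135)) is over the small cup (380,185), and both placed cores still stand. Lowering it now.

arm_command(series=[[[-1,0,8],0],[[-2,0,18],0],[[-2,0,27],0],[[-2,0,33],0],[[-2,0,37],0]])

```text
time_s: 25.45
tool_pos: [0.4467, -0.0873, 0.0549]
tool_rot: [-180.0, -0.1, 156.0]
force: [-0.7, 0.5, -1.3]
grip_width: 0.0337
grasp_force: 19.9
```

arm_command(series=[[[0,0,0.6],0],[[0,0,1.2],0],[[0,0,2],0],[[0,0,2],0],[[0,0,2],0]])

```text
time_s: 25.95
tool_pos: [0.4473, -0.0874, 0.054]
tool_rot: [180.0, 0.0, 156.0]
force: [0.3, 0.5, -1.3]
grip_width: 0.0337
grasp_force: 19.9
```

arm_command(series=[[[0,0,0.5],0],[[0,0,1],0],[[0,0,1.5],0],[[0,0,1.5],0],[[0,0,1.5],0]])

```text
time_s: 26.45
tool_pos: [0.4471, -0.0873, 0.0522]
tool_rot: [180.0, -0.0, 156.0]
force: [0.5, -0.3, -1.8]
grip_width: 0.0335
grasp_force: 19.9
```

arm_command(series=[[[0,0,0.7],0],[[0,0,1.4],0],[[0,0,2],0],[[0,0,2.5],0],[[0,0,2.5],0]])

```text
time_s: 26.95
tool_pos: [0.4471, -0.0873, 0.0497]
tool_rot: [-180.0, -0.0, 156.0]
force: [-0.0, 0.1, -1.9]
grip_width: 0.0336
grasp_force: 19.9
```

arm_command(series=[[[0,0,0.3],0],[[0,0,0.6],0],[[0,0,1],0],[[0,0,1],0],[[0,0,1],0]])

```text
time_s: 27.45
tool_pos: [0.4472, -0.0873, 0.0488]
tool_rot: [180.0, 0.0, 156.0]
force: [0.6, -0.5, -1.3]
grip_width: 0.0332
grasp_force: 19.9
```

arm_command(series=[[[0,0,0.3],0],[[0,0,0.6],0],[[0,0,0.7],0],[[0,0,0.7],0],[[0,0,0.7],0]])

```text
time_s: 27.95
tool_pos: [0.4474, -0.0875, 0.0486]
tool_rot: [180.0, 0.0, 156.0]
force: [-2.2, -0.0, 4.8]
grip_width: 0.0333
grasp_force: 19.9
```

arm_command(series=[[[0,0,-0.5],0],[[0,0,-0.5],0],[[0,0,-0.5],0],[[0,0,-0.5],0],[[0,0,-0.5],0]])

```text
time_s: 28.45
tool_pos: [0.4473, -0.0874, 0.0487]
tool_rot: [180.0, 0.0, 156.0]
force: [0.5, -1.6, 2.7]
grip_width: 0.0339
grasp_force: 19.9
```

arm_command(series=[[[0,0,0],0],[[0,0,0],0],[[0,0,0],0],[[0,0,0],0],[[0,0,0],0]], grip=-1)

```text
time_s: 28.95
tool_pos: [0.4471, -0.0873, 0.0485]
tool_rot: [180.0, -0.0, 156.0]
force: [-0.3, 1.2, -0.2]
grip_width: 0.0656
grasp_force: 0.0
```

arm_command(series=[[[0,0,0],0],[[0,0,-2],0],[[0,0,-25],0],[[0,0,-60],0],[[0,0,-100],0]])

```text
time_s: 29.45
tool_pos: [0.4461, -0.0874, 0.149]
tool_rot: [-179.9, -0.1, 156.0]
force: [0.9, -0.3, 0.4]
grip_width: 0.0866
grasp_force: 0.0
```

arm_command(series=[[[0,0,-20],0],[[0,0,-30],0],[[0,0,-30],0],[[0,0,-30],0],[[0,0,-30],0]])

```text
time_s: 29.95
tool_pos: [0.4461, -0.0873, 0.177]
tool_rot: [-179.9, -0.1, 156.0]
force: [0.1, -0.5, -0.0]
grip_width: 0.0872
grasp_force: 0.0
```

```bash
python3 go.py; python3 - <<'E'
from cell import viewer
import cv2
cv2.imwrite("pics/rel3.png",cv2.resize(viewer.read_camera("scene")[0][120:280,140:440],None,fx=2.5,fy=2.5))
E
```

```text
t 29.95 pos [ 0.4461 -0.0873  0.177 ] rot [-1.799e+02 -1.000e-01  1.560e+02] w 0.0872 gf 0.0 F [ 0.1 -0.5 -0. ] q7 [-19.  -5.  26. 114.   2.  70.  72.]
```

View pics/rel3.png

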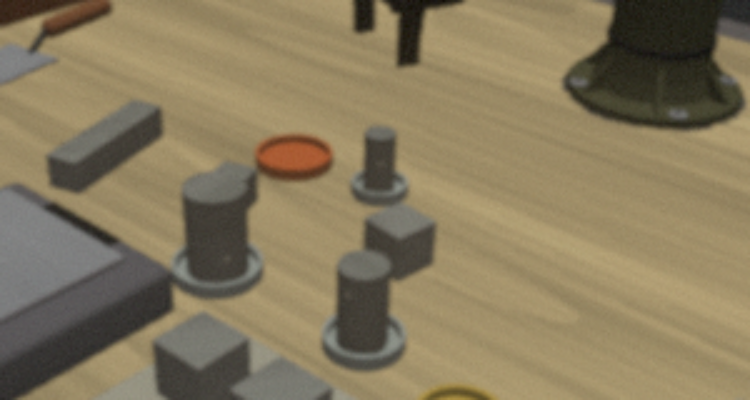

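All three cores stand upright in their moulds (crop (215,230), (363,305) and (380,160)), and the gripper is clear. Handing in.

```bash
python3 -c "
from cell import env
print(env.sign_off())"
```

```text
the job is handed in; nothing more can be done
None
```

All three cores are standing upright in their own moulds, placed widest, then middle, then narrowest, with the gripper clear, and the job was handed in at about 30 s.

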